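Seat the magnifier in the slotted collar of its stand

ROBOT

A 6-joint arm with a two-finger parallel gripper is mounted at the origin on a cart in front of the work surface, level with it; the furniture and walls round the work are solid. World frame = base frame: x ahead of the robot, y to its left, z up, the work surface at z = 0. Lengths are in mm, angles in degrees, forces in N, time in s.
With the tool pointing down it reaches from about 350 to 850 mm from the base axis. Payload 8.1 kg.
Tool frame: the origin (TCP) lies on the centre line of the jaws, within the pads' length; the fingertips stand r.tip_extent ahead of it and the grasp point (between the pads) lies 8 mm behind it (r.tip_extent is the distance from the TCP to the fingertips, in mm); z points along the fingers, y is the direction in which the jaws open and shut (so a half turn about z gives the same grasp; the last joint's range is limited). The gripper opens to 85 mm and grips with 20 to 120 N. Pads are 22 mm wide; open, the fingers measure 114 mm over their backs; the gripper's body (76 mm by 85 mm) begins 54 mm behind the grasp point. The pads swing forward as they close: fully open they stand 13 mm farther back than shut.
Start: joints at [65.581, 7.471, 85.268, -0, 87.261, -4.893], TCP at [200.523, 565.505, 242.292] pointing down, gripper open.
Joint ranges: [-169.43, 169.43], [-51.17, 129.36], [1.28, 143.12], [-76.62, 256.62], [0, 156.53], [-152.29, 152.29]. Speed limits (degrees/s): [136.94, 136.94, 159.86, 180, 180, 180].

INTERFACE

Orientations are given as [roll, pitch, yaw] about the fixed x, y, z axes, in that order (R = Rz(yaw) Ry(pitch) Rx(roll)).
In Python, from bench import sense, optics, hand_in, spotter, r gives the robot as it stands.
- The arm moves only by the tool apply_moves, never from a script. Its argument "series" is a list of rows, each a list of 3 entries, a list of its own where there are three numbers: the opening, from 0 (shut) to 1 (fully open), then the shift along the world's x, y, z in m, then the turn about the world's z in rad. In form: [[grip, [x, y, z], turn], ...]. A call has 1 to 5 rows; each row is the pose to reach, as a shift and turn from the pose measured when the call began; what a row does not reach only later rows make up. A row lasts 1/8 s, in which the tool goes at most 62.5 mm and 10.7 degrees, less where a joint would pass 70% of its speed; a pose out of reach is approached as far as the arm can. A call with a gripper value outside its range is refused whole. The fingers move at their own pace and stop on an object; "grip_force" is the grip in N (left out, the last holds). Time passes only in rows, so rows that repeat a pose let the fingers close. It gives the time, the measured TCP pose, the force and the opening at its end, in the units of the state.
- sense(): the state, without advancing time (a new reading comes with each control period).
- optics.snapshot(name): name is "scene" or "top" or "wrist"; returns a dict with "color" (400x640x3 uint8, blue, green, red), "intrinsics" (3x3 intrinsics, pixels), "rvec" (rotation vector, rad) and "tvec" (3), from world to camera coordinates, as OpenCV has them. Camera axes: x right, y down, z forward; pixel columns grow to the right and rows downward; lengths in mm; the calibration is good to about 2 mm. A picture is of the moment at which its call begins. There is no depth.
- hand_in(): hands the job in, once; it reports no verdict.
Trained networks look in a picture, given as the dict that the camera call returned (one of the last four; its "shot" number tells which), for a name from the list of things; names that differ only in an ending like _2 or _b are one class to them, and where a whole thing is asked for, a point or a joint stands for the part that bears it (a point fixed in the world has none). Each returns a list of dicts, best first, with "p" (0 to 1); they miss things now and then, are a little off and sometimes report something else, mostly with a low value. They report only what shows in the picture. A call takes as long as a camera call. They do not tell look-alikes from the thing itself.
- spotter.search_frame(picture, query): "xyz" ([x, y, z] in mm, in the coordinates of the camera as it stood for that picture, good to about 4 mm: the middle of the surface that is visible of it).
- spotter.masks_of(picture, query): "mask" (400x640 bool, what is visible of it).
The state is a dict: "time": time; "joint_pos": joint angles; "qd": joint speeds; "joint_efforts": joint torques, N m; "tool_pos": TCP position; "tcp_rot": TCP orientation; "ft_force": force on the tool from outside, world axes, zero at the start; "wrist_torque": the same for the moment, N m; "finger_gap": finger opening in mm.
Only numpy, scipy, OpenCV 4.12 (cv2) and the standard library are available. Lean on these libraries where they do the work, as an engineer would, in place of code of your own. Each camera call takes 0.05 s, during which the arm holds its last target.

TASK

The magnifying glass has been left poking out of the wooden pen block: lift it out and lower it handle-first through the collar of its metal stand. Then, pressing only lightly, turn it until the flat bar under its lens drops all the way down into the slot across the collar, and let go so that it stands there upright by itself. Never press it hard into the stand, and leave the round stamp, the ink pot and the roll of tape where they are.

Things in the scene. Friction and masses are not known exactly. Their poses are not given: they have to be found in the camera images.
- magnifier: Hand magnifier, 0.09 kg, 152 mm long: round metal lens rim, flat cross-bar under it, straight black handle; upright in the pen block at the start, lens up. Origin midway along its length, on one flat face. Own +y runs along the handle to its free end, 76 mm off (points down at the start); own z is square to the lens; handle centre line and rim mid-plane lie at own z = +5 mm.
- lens_centre (a point): Centre of the lens; axes as the magnifier's. Rim: 68 mm outside diameter, 10 mm thick, band 8 mm wide round a 4 mm glass recessed 3 mm on both faces.
- handle_end (a point): Centre of the flat free end of the magnifier's handle (10 mm diameter), 118.5 mm from the lens centre. The cross-bar, 32 mm long (own x), 10 mm thick (own z) and 10 mm high, has its flat underside 78 mm from the handle's end and lies in the plane of the lens. Axes as the magnifier's.
- pen_block: Fixed wooden block, 70 x 130 x 70 mm (own x, y, z) with drilled holes in its top. The magnifier stands loosely in the largest (13 mm wide, 55 mm deep), 30 mm from the middle towards own +y. Origin at the centre of the underside.
- stand: Fixed metal stand, 122 mm high: flat dark foot (own x -43 to +67, y +-48 mm, 14 mm high), post 102 mm high at x = +52 mm, arm from it along -x to an eye on the own z axis, in which the collar is clamped by a thumb screw. Origin on the table under the collar's axis; own -x points to the front of the foot, away from the post.
- collar_mouth (a point): Top centre of the collar, 122 mm above the table; axes as the stand's. Collar: bare metal, 33 mm diameter, vertical bore 13 mm wide, open below, 55 mm long. A slot 13 mm wide, 10 mm deep crosses its flat top and takes the magnifier's cross-bar within about 5 degrees of its direction; turned off it, the bar rests on the top, 10 mm too high.
- slot_floor (a point): Middle of the slot's floor, 10 mm below collar_mouth, where the bar's underside comes to rest, handle end 78 mm below; axes as the stand's. The collar is clamped and does not turn. Which way its slot runs is not measured: it is somewhere within 40 degrees either way of the stand's own y axis (lens square to own x), to be found by feel or by eye.
- seal_stamp: Black round hand stamp with a loop handle, 46 mm diameter, 79 mm high, standing on the table near the stand; origin at the centre of its underside. Bystander.
- ink_pot: Open round pot, 61 mm diameter, 40 mm high, near the block; origin at the centre of its underside. Bystander.
- orange_tape: Roll of wide tape lying flat, 100 mm diameter, 50 mm high, right of the stand; origin at the centre of its underside. Bystander.
Mind the look-alikes: they are no part of the job. What is shaped like the magnifier but orange is not meant. There is more than one size of the stand; the one meant has the size given above.

How it is judged (in metres and radians):
On the way:
1. the magnifier is lifted clear of the pen block (z of handle_end in the frame of pen_block above 0.075 m), for 0.1 s.
At the end, for the whole second after the job is handed in: The magnifier stands at rest in the stand, released: handle down through the collar, cross-bar fully down on the slot's floor (within 3 mm), upright within 8 degrees (z of handle_end in the frame of collar_mouth below -0.085 m and horizontal distance between handle_end and collar_mouth below 0.008 m and angle between magnifier's own y axis and vertical above 3 rad and linear speed of magnifier below 0.02 m/s); the robot touches nothing.
It fails at once if the magnifier is pressed or dropped onto the stand with more than 25 N (contact force between magnifier and stand above 25 N).
It fails at once if a bystander (stamp, ink pot or tape roll) is shifted by more than 20 mm (distance of any of seal_stamp, ink_pot, orange_tape from where it was at the start of the episode above 0.02 m).
It also fails if it takes over 64 s, if anything falls off the work surface, if the arm or the gripper's body presses on something with over 40 N, if the wrist force passes 120 N, or if a joint passes its speed limit or range.

## Working session

There is one attempt and no reset: what is moved stays moved. The work goes in short steps, Python scripts to look and compute and a tool call to move; the robot and the scene stay as the last step left them, time stands still between calls to the robot, and variables do not carry over. Pictures are saved under pics/ and viewed, and the job is handed in when it is done.

Besides the shell and the picture viewer there is one more tool, called after "Call:" by a JSON object that holds its "op" and its "data", one argument or row to a line. apply_moves: Moves the arm, as the interface text tells. Its arguments: {"type":"object","properties":{"series":{"type":"array"},"grip_force":{"type":"number"}},"required":["series"]}

```bash
ls; mkdir -p pics
cat > h.py <<'E'
import numpy as np, cv2
from bench import sense, optics, hand_in, spotter, r
def cam(s):
    R=cv2.Rodrigues(np.array(s["rvec"],float))[0]; t=np.array(s["tvec"],float).ravel(); return np.array(s["intrinsics"]),R,t
def w(s,p):
    K,R,t=cam(s); return R.T@(np.array(p)-t)
def proj(s,P):
    K,R,t=cam(s); return cv2.projectPoints(np.array(P,float).reshape(-1,3),np.array(s["rvec"],float),np.array(s["tvec"],float),K,None)[0].reshape(-1,2)
def onz(s,uv,z):
    K,R,t=cam(s); d=R.T@np.linalg.inv(K)@np.array([uv[0],uv[1],1.]); c=-R.T@t; return c+d*(z-c[2])/d[2]
E
python3 - <<'E'
from h import *
for n in ["scene","top","wrist"]:
    s=optics.snapshot(n); cv2.imwrite(f"pics/{n}0.png",s["color"])
    print(n,"cam pos",-cam(s)[1].T@cam(s)[2], s["intrinsics"][0][0])
    for q in ["magnifier","pen_block","stand","collar_mouth","seal_stamp","ink_pot","orange_tape"]:
        try: print(q,[(round(d["p"],2),w(s,d["xyz"]).round(0).tolist()) for d in spotter.search_frame(s,q)])
        except Exception as e: print(q,e)
st=sense(); print(st, r.tip_extent)
E
```

```text
pics
scene cam pos [   5.4250793  -324.08660254  730.56232762] 376.13913760756884
magnifier [(0.82, [355.0, 448.0, 113.0]), (0.7, [448.0, 324.0, 130.0]), (0.46, [492.0, 434.0, 110.0])]
pen_block [(0.68, [434.0, 274.0, 63.0])]
stand [(0.84, [554.0, 55.0, 9.0]), (0.74, [375.0, 65.0, 4.0])]
collar_mouth [(0.81, [372.0, 66.0, 7.0]), (0.67, [553.0, 52.0, 11.0])]
seal_stamp [(0.39, [447.0, 323.0, 129.0])]
ink_pot [(0.54, [644.0, 229.0, 21.0])]
orange_tape [(0.8, [598.0, -208.0, 40.0]), (0.53, [447.0, 319.0, 131.0])]
top cam pos [ 370.75324221  106.63671198 1291.11896147] 456.68446883120623
magnifier [(0.77, [497.0, 439.0, 124.0]), (0.71, [446.0, 329.0, 154.0]), (0.66, [353.0, 450.0, 115.0])]
pen_block [(0.68, [451.0, 288.0, 73.0]), (0.3, [563.0, 67.0, 11.0])]
stand [(0.86, [384.0, 76.0, 8.0]), (0.85, [559.0, 62.0, 14.0])]
collar_mouth [(0.86, [562.0, 66.0, 16.0]), (0.79, [390.0, 80.0, 7.0])]
seal_stamp [(0.65, [676.0, 11.0, 16.0])]
ink_pot [(0.92, [652.0, 234.0, 13.0])]
orange_tape [(0.63, [613.0, -213.0, 48.0])]
wrist cam pos [125.35131583 592.8764335  373.63015996] 341.6428852410947
magn
[... 198 characters left out ...]
, 21.0])]
orange_tape []
{'time': 1.2, 'joint_pos': array([ 6.55807656e+01,  7.47225740e+00,  8.52664076e+01, -1.54269772e-03,
        8.72617428e+01, -4.89420855e+00]), 'qd': array([ 0.07358059, -0.03606783,  0.05596421,  0.04955322,  0.04995369,
        0.03106348]), 'joint_efforts': array([ 1.65936242e-03, -5.69317889e+01, -5.00869560e+01,  1.32770328e-04,
        8.20665264e-04, -9.98503083e-06]), 'tool_pos': array([200.53449949, 565.50660369, 242.29419737]), 'tcp_rot': array([-1.79999462e+02,  1.50052098e-03,  1.60475048e+02]), 'ft_force': array([-0.44599961,  0.31970011,  0.69267882]), 'wrist_torque': array([-0.02882385, -0.01352843,  0.02237514]), 'finger_gap': 85.34318522952928} 11.0
```

View pics/scene0.png

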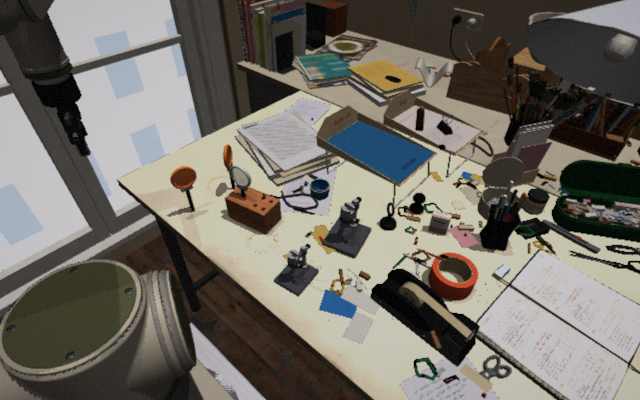

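View pics/top0.png

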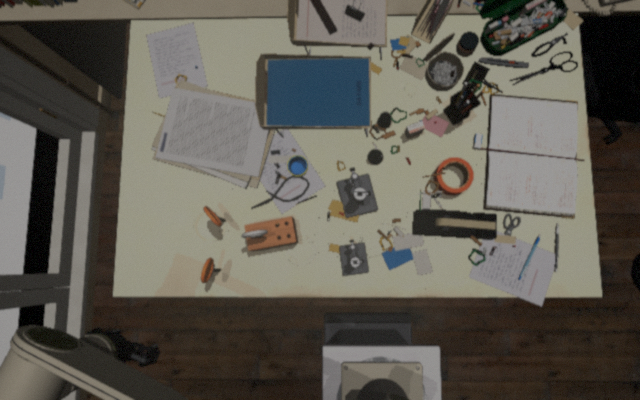

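View pics/wrist0.png

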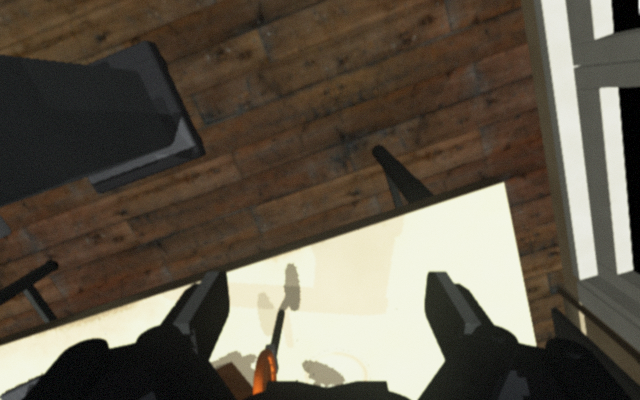

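Run:
```python
import cv2
a=cv2.imread("pics/top0.png"); b=cv2.imread("pics/scene0.png")
c=cv2.resize(a[195:255,230:310],None,fx=5,fy=5,interpolation=cv2.INTER_CUBIC)
d=cv2.resize(a[160:280,325:405][:60],None,fx=5,fy=5,interpolation=cv2.INTER_CUBIC)
e=cv2.resize(b[140:240,215:295][:60+30],None,fx=5,fy=5,interpolation=cv2.INTER_CUBIC)[:300]
f=cv2.resize(b[190:250,310:390],None,fx=5,fy=5,interpolation=cv2.INTER_CUBIC)
import numpy as np
cv2.imwrite("pics/z0.png",np.vstack([np.hstack([c,d]),np.hstack([e,f])]))
```

```text
(no output)
```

View pics/z0.png

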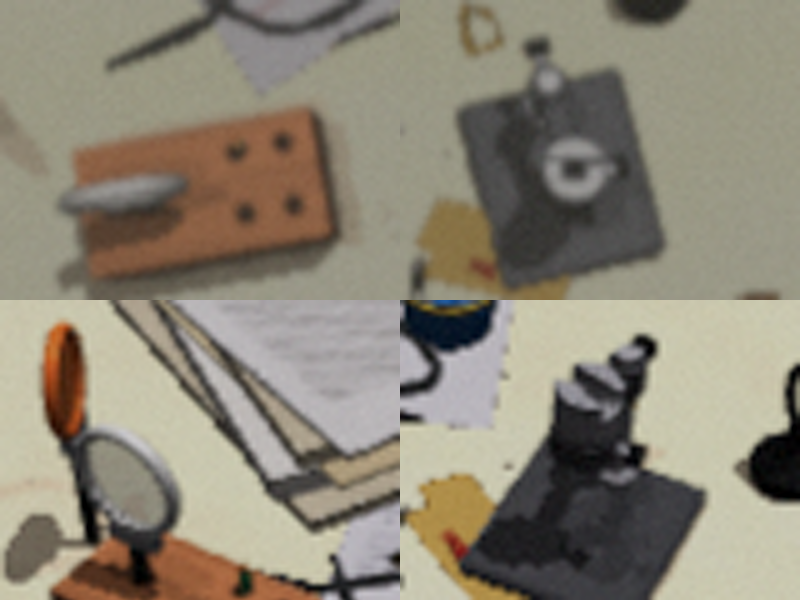

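Run:
```python
from h import *
from scipy.spatial.transform import Rotation as Ro
s=optics.snapshot("wrist");K,R,t=cam(s);c=-R.T@t
st=sense();T=Ro.from_euler('xyz',st["tcp_rot"],degrees=True).as_matrix()
print("cam in tool",T.T@(c-st["tool_pos"]),"\naxes(tool)\n",T.T@R.T, K)
s=optics.snapshot("top")
# block corners in top crop->px: crop(230+u/5,195+v/5); top z=70
for u,v in [(75,152),(312,107),(337,235),(90,278)]: print(onz(s,(230+u/5,195+v/5),70).round(1))
# collar centre z=122
print("collar",onz(s,(325+(575-400)/5,160+170/5),122))
for u,v in [(547,158),(605,164)]: print(onz(s,(325+(u-400)/5,160+v/5),122))
for u,v in [(458,110),(617,70),(663,245),(510,288)]: print("foot",onz(s,(325+(u-400)/5,160+v/5),14))
```

```text
cam in tool [  80.02193235    0.66630845 -131.33315311] 
axes(tool)
 [[ 1.62741719e-04 -9.49100302e-01 -3.14973952e-01]
 [ 9.99999781e-01 -4.77003250e-05  6.60416758e-04]
 [-6.41826104e-04 -3.14973991e-01  9.49100086e-01]] [[341.64288524   0.         326.59579954]
 [  0.         341.64288524 206.06269071]
 [  0.           0.           1.        ]]
[474.3 365.   70. ]
[498.1 237.2  70. ]
[429.3 223.2  70. ]
[406.9 355.3  70. ]
collar [549.96723925  56.96024556 122.        ]
[556.34362172  71.36041631 122.        ]
[553.00927702  41.43040736 122.        ]
foot [601.41204678 118.30676906  14.        ]
foot [623.86307627  27.85334151  14.        ]
foot [523.59483443   3.52610403  14.        ]
foot [499.75778403  89.59390865  14.        ]
```

Call:
{"op": "apply_moves", "data": {
  "series": [
    [1,[0.03,-0.03,0.06],-0.18],
    [1,[0.07,-0.07,0.06],-0.36],
    [1,[0.11,-0.11,0.06],-0.54],
    [1,[0.15,-0.15,0.06],-0.72],
    [1,[0.19,-0.19,0.06],-0.9]
  ]
}}

```text
time: 1.92
tool_pos: [391.6, 374.1, 302.5]
tcp_rot: [180.0, -0.0, 108.6]
ft_force: [0.4, 0.3, 0.0]
finger_gap: 85.4
```

Call:
{"op": "apply_moves", "data": {
  "series": [
    [1,[0.03,-0.03,0],-0.16],
    [1,[0.055,-0.05,0],-0.33],
    [1,[0.055,-0.05,0],-0.33]
  ]
}}

```text
time: 2.3
tool_pos: [448.1, 322.5, 302.4]
tcp_rot: [180.0, 0.0, 89.4]
ft_force: [-0.4, 0.2, -0.3]
finger_gap: 85.6
```

Run:
```python
from h import *
s=optics.snapshot("wrist"); cv2.imwrite("pics/w1.png",s["color"])
st=sense();print(st["time"],st["tool_pos"],st["tcp_rot"],st["ft_force"])
for q in ["magnifier","lens_centre","pen_block"]:
    print(q,[(round(d["p"],2),w(s,d["xyz"]).round(0).tolist()) for d in spotter.search_frame(s,q)])
```

```text
2.35 [447.0979383  323.46824439 302.46458992] [ 1.79983144e+02 -1.83047721e-02  8.96319423e+01] [-0.07858171 -0.05921466  0.3758989 ]
magnifier [(0.87, [359.0, 448.0, 146.0]), (0.77, [497.0, 434.0, 152.0]), (0.63, [444.0, 334.0, 161.0])]
lens_centre [(0.88, [453.0, 334.0, 160.0]), (0.71, [361.0, 447.0, 144.0]), (0.69, [495.0, 436.0, 149.0]), (0.15, [651.0, 228.0, 22.0])]
pen_block [(0.63, [456.0, 303.0, 72.0])]
```

View pics/w1.png

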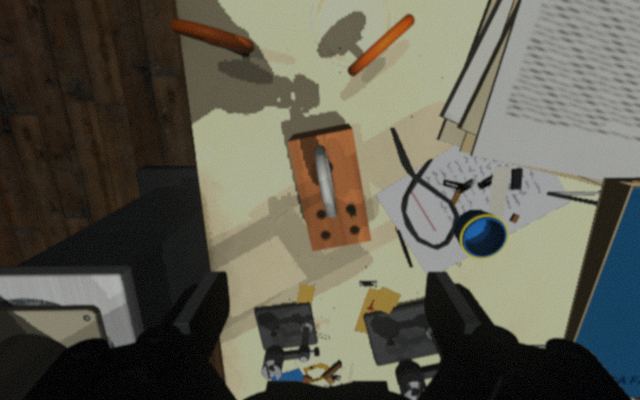

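Run:
```python
from h import *
s=optics.snapshot("wrist"); a=s["color"]
c=cv2.resize(a[120:255,280:380],None,fx=4,fy=4,interpolation=cv2.INTER_CUBIC)
ms=spotter.masks_of(s,"magnifier")
b=a.copy()
for d in ms: print(d["p"],np.argwhere(d["mask"]).mean(0)); b[d["mask"]]=(0,255,0)
c2=cv2.resize(b[120:255,280:380],None,fx=4,fy=4,interpolation=cv2.INTER_CUBIC)
# reproject hypothesis
for yaw in (95,100,105,110):
  u=np.array([np.cos(np.radians(yaw)),np.sin(np.radians(yaw))])
  P=[[447+q*u[0],325+q*u[1],133.5+np.sqrt(34**2-q*q)] for q in (-30,-15,0,15,30)]
  print(yaw,proj(s,P).round(1).tolist())
cv2.imwrite("pics/z1.png",np.hstack([c,c2]))
```

```text
0.94 [ 49.17708333 384.396875  ]
0.91 [184.33226152 327.66452304]
0.91 [ 38.99067599 217.13597514]
95 [[329.4, 223.9], [328.0, 213.6], [326.4, 197.8], [324.7, 178.9], [323.1, 157.4]]
100 [[332.3, 223.6], [329.5, 213.4], [326.4, 197.8], [323.1, 179.1], [320.0, 157.8]]
105 [[335.2, 223.0], [331.0, 213.1], [326.4, 197.8], [321.5, 179.4], [317.0, 158.5]]
110 [[338.0, 222.1], [332.5, 212.6], [326.4, 197.8], [320.0, 179.9], [314.0, 159.4]]
```

View pics/z1.png

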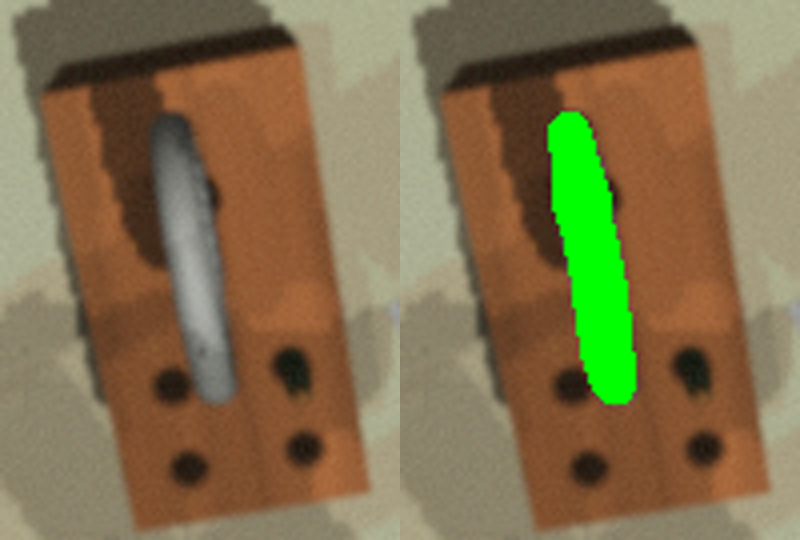

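```bash
cat > fit.py <<'E'
from h import *
from scipy.spatial import ConvexHull
from scipy.optimize import minimize
def model():
    pts=[]
    a=np.linspace(0,2*np.pi,60,endpoint=False)
    return a
A=np.linspace(0,2*np.pi,72,endpoint=False)
RIM=np.vstack([np.c_[34*np.cos(A),34*np.sin(A),np.full(72,z)] for z in (-5,5)])  # x=own x, y = up, z normal, lens-centred
B=np.linspace(0,2*np.pi,24,endpoint=False)
HAN=np.vstack([np.c_[5*np.cos(B),np.full(24,y),5*np.sin(B)] for y in (-35,-118.5)])
BAR=np.array([[x,y,z] for x in (-16,16) for y in (-30.5,-40.5) for z in (-5,5)],float)
def frame(yaw,ta,tb):
    # yaw: direction of lens plane (horizontal own x); ta tilt in plane, tb tilt out of plane
    from scipy.spatial.transform import Rotation as Ro
    R0=Ro.from_euler('z',yaw,degrees=True)
    # local axes: X along plane, Y=normal, Z=up
    return (R0*Ro.from_euler('yx',[ta,tb],degrees=True)).as_matrix()
def world(P,c,yaw,ta,tb):
    M=frame(yaw,ta,tb); Q=np.c_[P[:,0],P[:,2],P[:,1]]
    return Q@M.T+c
def sil(s,c,yaw,ta,tb,zmin=None,sc=4,box=None,handle=True):
    x0,y0,x1,y1=box; im=np.zeros(((y1-y0)*sc,(x1-x0)*sc),np.uint8)
    parts=[RIM,BAR]
    if handle:
        h=HAN.copy()
        if zmin is not None: h[24:,1]=-(c[2]-zmin)
        parts.append(h)
    for P in parts:
        uv=(proj(s,world(P,c,yaw,ta,tb))+.5-[x0,y0])*sc
        cv2.fillConvexPoly(im,cv2.convexHull(uv.astype(np.int32).reshape(-1,1,2)),1)
    return cv2.resize(im.astype(np.float32),None,fx=1/sc,fy=1/sc,interpolation=cv2.INTER_AREA)
E
python3 - <<'E'
from fit import *
import pickle
obs=[]
for n,near in (("wrist",(447,327,134)),("scene",(447,327,134)),("top",(447,327,134))):
    s=optics.snapshot(n); uv=proj(s,[near])[0]
    m=min(spotter.masks_of(s,"magnifier"),key=lambda d:np.hypot(*(np.argwhere(d["mask"]).mean(0)[::-1]-uv)))
    ys,xs=np.where(m["mask"]); box=(xs.min()-15,ys.min()-15,xs.max()+15,ys.max()+15)
    print(n,m["p"],uv,xs.mean(),ys.mean(),m["mask"].sum())
    obs.append((n,s,m["mask"],box))
pickle.dump(obs,open("obs.pkl","wb"))
def cost(p,use,full=False):
    e=0
    for n,s,m,b in obs:
        if n not in use: continue
        S=sil(s,np.array([p[0],p[1],133.5]),p[2],p[3],p[4],zmin=70,box=b)
        e+=np.abs(S-m[b[1]:b[3],b[0]:b[2]]).sum()/m.sum()
    return e
for use in (["wrist"],["scene"],["top"],["wrist","scene","top"]):
    best=min((minimize(cost,[447,327,y,0,0],args=(use,),method="Nelder-Mead",options=dict(initial_simplex=np.array([[447,327,y,0,0],[453,327,y,0,0],[447,333,y,0,0],[447,327,y+6,0,0],[447,327,y,3,0],[447,327,y,0,3]]),maxiter=250)) for y in (95,102)),key=lambda r:r.fun)
    print(use,best.x.round(1),best.fun)
E
```

```text
wrist 0.82 [326.3739073  185.00377607] 327.67056323060575 184.36875664187036 941
scene 0.96 [239.87501463 175.81462498] 240.85294117647058 178.67420814479638 442
top 0.41 [254.35040598 233.95768081] 261.35 232.125 40
['wrist'] [448.8 327.1  99.6   1.5   0.6] 0.1091259298618491
['scene'] [ 4.448e+02  3.224e+02  9.510e+01 -0.000e+00  1.000e-01] 0.06447963800904978
['top'] [449.8 333.   95.6   1.7  -4.9] 1.890625
['wrist', 'scene', 'top'] [449.3 330.6  96.2   3.3  -4.5] 2.6957208548117197
```

Call:
{"op": "apply_moves", "data": {
  "series": [
    [1,[0.02,-0.058,0],0],
    [1,[0.042,-0.116,-0.02],0],
    [1,[0.063,-0.174,-0.04],0],
    [1,[0.085,-0.232,-0.07],0],
    [1,[0.105,-0.28,-0.1],0]
  ]
}}

```text
time: 3.52
tool_pos: [549.3, 49.7, 206.9]
tcp_rot: [179.9, -0.0, 89.7]
ft_force: [-0.3, 0.3, 0.6]
finger_gap: 85.4
```

Call:
{"op": "apply_moves", "data": {
  "series": [
    [1,[0,-0.005,-0.015],0],
    [1,[0,-0.005,-0.015],0]
  ]
}}

```text
time: 3.78
tool_pos: [548.3, 44.5, 190.4]
tcp_rot: [-180.0, -0.0, 89.6]
ft_force: [-0.6, 0.3, 0.9]
finger_gap: 85.4
```

Run:
```python
from h import *
s=optics.snapshot("wrist"); a=s["color"]; cv2.imwrite("pics/w2.png",a)
import pickle; pickle.dump(s,open("collar1.pkl","wb"))
st=sense();print(st["time"],st["tool_pos"],st["tcp_rot"],st["ft_force"])
print(proj(s,[[552,58,122]]))
```

```text
3.825 [548.88176171  45.29965331 191.80061193] [ 1.79906707e+02 -5.03372731e-02  8.97047662e+01] [0.47556291 1.42890573 0.98123621]
[[330.76659745 208.5495391 ]]
```

View pics/w2.png

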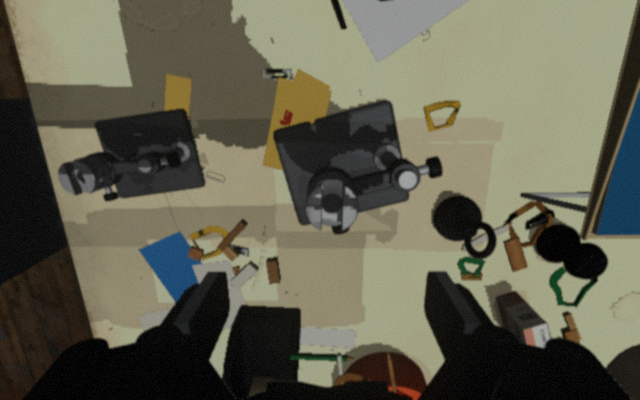

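Run:
```python
from h import *
import pickle
s=pickle.load(open("collar1.pkl","rb")); a=s["color"]
c=cv2.resize(a[165:245,290:375],None,fx=9,fy=7.5,interpolation=cv2.INTER_CUBIC)
c=cv2.convertScaleAbs(cv2.resize(a[170:240,290:375],None,fx=8,fy=8,interpolation=cv2.INTER_CUBIC),alpha=1.5,beta=15)
cv2.imwrite("pics/z2.png",c)
```

```text
(no output)
```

View pics/z2.png

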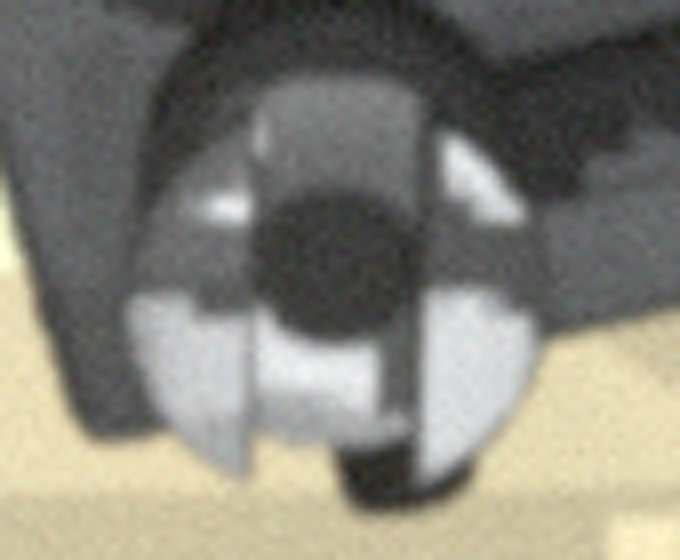

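Run:
```python
from h import *
import pickle
s=pickle.load(open("collar1.pkl","rb"))
f=lambda u,v,z: onz(s,(290+(u+.5)/8-.5,170+(v+.5)/8-.5),z)
for a,b in (((245,475),(258,130)),((415,485),(440,135)),((245,475),(250,200)),((415,485),(425,290))):
    A,B=f(*a,122),f(*b,122); d=B-A; print(A.round(1),B.round(1),np.degrees(np.arctan2(d[1],d[0])).round(1))
for p in ((252,263),(420,263),(337,188),(337,342),(337,263)): print("hole",f(*p,112).round(1))
P=[f(*p,122)[:2] for p in ((245,478),(128,300),(160,410),(415,485),(545,330),(510,410),(525,200),(455,130))]
P=np.array(P)
from scipy.optimize import least_squares
r_=least_squares(lambda q:np.hypot(*(P-q[:2]).T)-q[2],[552,58,16]); print(r_.x,r_.fun.round(1))
```

```text
[545.3  44.5 122. ] [546.6  72.5 122. ] 87.3
[558.7  43.6 122. ] [560.4  72.1 122. ] 86.6
[545.3  44.5 122. ] [546.  67. 122.] 88.3
[558.7  43.6 122. ] [559.3  59.7 122. ] 87.7
hole [545.9  58.8 112. ]
hole [559.4  58.7 112. ]
hole [552.7  65.1 112. ]
hole [552.7  52.  112. ]
hole [552.7  58.8 112. ]
[552.61337223  58.7793375   16.28997397] [-0.  -0.1  0.1  0.1 -0.1 -0.1  0.1  0. ]
```

Call:
{"op": "apply_moves", "data": {
  "series": [
    [1,[0,0.03,0.05],0],
    [1,[-0.03,0.085,0.06],0.05],
    [1,[-0.05,0.14,0.06],0.1],
    [1,[-0.07,0.197,0.06],0.17],
    [1,[-0.09,0.25,0.06],0.17]
  ]
}}

```text
time: 4.45
tool_pos: [457.4, 299.0, 254.1]
tcp_rot: [179.7, -0.1, 99.7]
ft_force: [-0.2, 0.4, -0.9]
finger_gap: 85.2
```

Call:
{"op": "apply_moves", "data": {
  "series": [
    [1,[-0.01,0.035,0],0],
    [1,[-0.01,0.035,0],0]
  ]
}}

```text
time: 4.7
tool_pos: [445.5, 338.2, 256.2]
tcp_rot: [179.6, -0.3, 100.0]
ft_force: [0.7, -0.1, 0.0]
finger_gap: 85.7
```

Run:
```python
from fit import *
st=sense();print(st["time"],st["tool_pos"],st["tcp_rot"],st["ft_force"])
s=optics.snapshot("wrist");cv2.imwrite("pics/w3.png",s["color"])
near=(447,327,134);uv=proj(s,[near])[0]
m=min(spotter.masks_of(s,"magnifier"),key=lambda d:np.hypot(*(np.argwhere(d["mask"]).mean(0)[::-1]-uv)))["mask"]
ys,xs=np.where(m); b=(xs.min()-15,ys.min()-15,xs.max()+15,ys.max()+15)
def cost(p):
    S=sil(s,np.array([p[0],p[1],133.5]),p[2],p[3],p[4],zmin=70,box=b); return np.abs(S-m[b[1]:b[3],b[0]:b[2]]).sum()/m.sum()
x0=np.array([448,327,98,0,0.]);sx=np.vstack([x0]+[x0+d for d in np.diag([5,5,6,3,3])])
q=minimize(cost,x0,method="Nelder-Mead",options=dict(initial_simplex=sx,maxiter=300));print(q.x.round(1),q.fun)
```

```text
4.7 [445.51561154 338.20249084 256.19496369] [179.57973967  -0.25009748 100.03312788] [ 0.71577163 -0.09913965  0.03780701]
[ 4.485e+02  3.268e+02  9.890e+01  1.600e+00 -4.000e-01] 0.36721311475409835
```

View pics/w3.png

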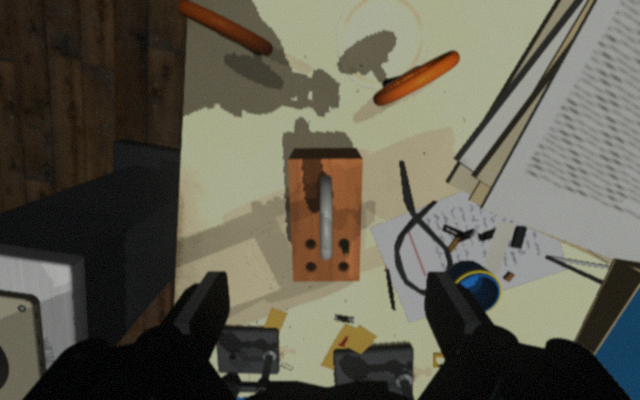

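Call:
{"op": "apply_moves", "data": {
  "series": [
    [1,[0.003,-0.011,-0.03],-0.01],
    [1,[0.003,-0.011,-0.06],-0.01],
    [1,[0.003,-0.011,-0.06],-0.01]
  ]
}}

```text
time: 5.18
tool_pos: [448.7, 322.5, 193.2]
tcp_rot: [179.9, -0.1, 99.2]
ft_force: [-0.5, 0.4, -0.5]
finger_gap: 85.3
```

Call:
{"op": "apply_moves", "data": {
  "series": [
    [1,[0,0.0045,-0.02],0],
    [1,[0,0.0045,-0.0385],0],
    [1,[0,0.0045,-0.0385],0]
  ]
}}

```text
time: 5.55
tool_pos: [447.4, 326.4, 152.5]
tcp_rot: [-179.9, 0.0, 99.2]
ft_force: [0.0, -0.1, -0.2]
finger_gap: 85.4
```

Run:
```python
from fit import *
st=sense();print(st["time"],st["tool_pos"],st["tcp_rot"],st["ft_force"])
s=optics.snapshot("wrist");cv2.imwrite("pics/w4.png",s["color"])
```

```text
5.55 [447.42505525 326.38666049 152.4604059 ] [-1.79925328e+02  3.05672097e-02  9.92026871e+01] [ 0.01664018 -0.05806565 -0.20181736]
```

View pics/w4.png

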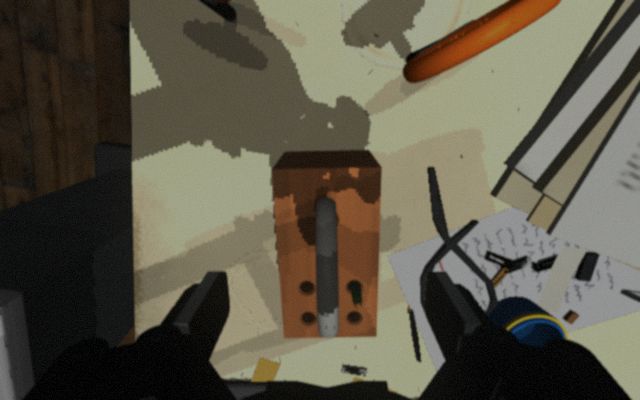

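Call:
{"op": "apply_moves", "data": {
  "grip_force": 30,
  "series": [
    [0,[0,0,0.001],0],
    [0,[0,0,0.001],0],
    [0,[0,0,0.001],0],
    [0,[0,0,0.001],0],
    [0,[0,0,0.001],0]
  ]
}}

```text
time: 6.22
tool_pos: [448.2, 326.8, 155.0]
tcp_rot: [180.0, -0.0, 99.2]
ft_force: [-0.2, -0.0, 1.3]
finger_gap: 7.9
```

Call:
{"op": "apply_moves", "data": {
  "series": [
    [0,[0,0,0],0],
    [0,[0,0,0],0],
    [0,[0,0,0],0]
  ]
}}

```text
time: 6.6
tool_pos: [448.2, 326.9, 155.0]
tcp_rot: [179.9, -0.0, 99.2]
ft_force: [-0.8, -0.5, 0.0]
finger_gap: 8.2
```

Run:
```python
from fit import *
s=optics.snapshot("wrist");a=s["color"]
s2=optics.snapshot("scene");b=s2["color"]
c=cv2.resize(b[110:210,190:310],None,fx=4,fy=4,interpolation=cv2.INTER_CUBIC)
cv2.imwrite("pics/w5.png",np.hstack([cv2.resize(a[150:400,200:450],(400,400)),c[:,40:440]]))
print(sense()["finger_gap"])
```

```text
7.5292993723310015
```

View pics/w5.png

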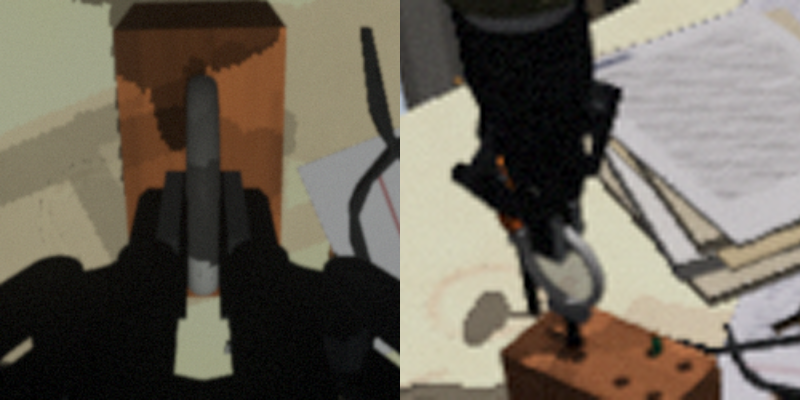

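Call:
{"op": "apply_moves", "data": {
  "series": [
    [0,[0,0,0.01],0],
    [0,[0,0,0.025],0],
    [0,[0,0,0.045],0],
    [0,[0,0,0.065],0],
    [0,[0,0,0.085],0]
  ]
}}

```text
time: 7.32
tool_pos: [448.5, 327.0, 242.2]
tcp_rot: [179.9, -0.0, 99.2]
ft_force: [0.3, -0.5, -0.4]
finger_gap: 7.9
```

Call:
{"op": "apply_moves", "data": {
  "series": [
    [0,[0,0,0.02],0],
    [0,[0,0,0.04],0],
    [0,[0,0,0.045],0],
    [0,[0,0,0.045],0]
  ]
}}

```text
time: 7.82
tool_pos: [448.6, 327.0, 287.3]
tcp_rot: [179.9, -0.1, 99.2]
ft_force: [-0.1, 0.7, -0.9]
finger_gap: 7.8
```

Run:
```python
from fit import *
s=optics.snapshot("wrist");a=s["color"]
st=sense();print(st["time"],st["tool_pos"],st["tcp_rot"],st["ft_force"],st["finger_gap"])
s2=optics.snapshot("scene");b=s2["color"]
uv=proj(s2,[st["tool_pos"]-[0,0,60]])[0].astype(int);print(uv)
x,y=uv
c=cv2.resize(b[max(0,y-50):y+50,x-50:x+50],(400,400),interpolation=cv2.INTER_CUBIC)
cv2.imwrite("pics/w6.png",np.hstack([cv2.resize(a[150:400,200:450],(400,400)),c]))
```

```text
7.875 [448.24334916 326.87103923 286.46407491] [ 1.79936339e+02 -2.60758305e-02  9.92026628e+01] [-0.21623666  0.43093212 -1.63531089] 7.582551522035401
[235 145]
```

View pics/w6.png

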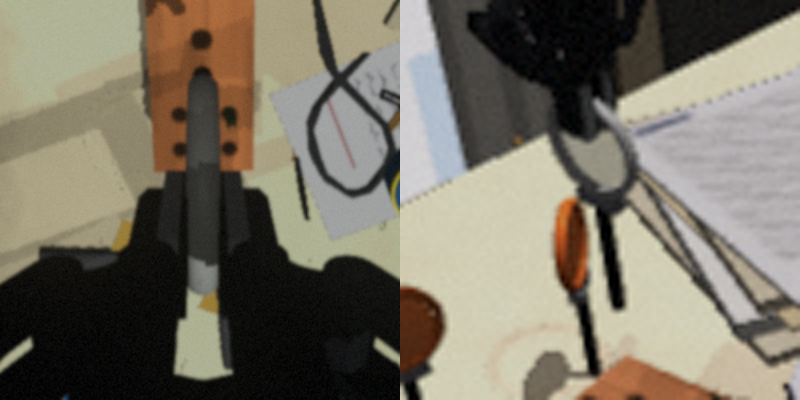

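```bash
cat > held.py <<'E'
from fit import *
import sys
s2=optics.snapshot("scene");st=sense();T=st["tool_pos"];yaw=st["tcp_rot"][2];b=s2["color"]
sw=optics.snapshot("wrist")
near=T-[0,0,25]
def getm(s):
    uv=proj(s,[near])[0]
    L=spotter.masks_of(s,"magnifier")
    d=min(L,key=lambda d:np.hypot(*(np.argwhere(d["mask"]).mean(0)[::-1]-uv)))
    m=d["mask"];ys,xs=np.where(m);print("p",d["p"],"px",m.sum(),xs.mean(),ys.mean(),uv)
    return m
m=getm(s2); ys,xs=np.where(m); bx=(xs.min()-12,ys.min()-12,xs.max()+12,ys.max()+12)
u=np.array([np.cos(np.radians(yaw)),np.sin(np.radians(yaw)),0]);n=np.array([-u[1],u[0],0])
# valid region: below z of tips level -> exclude pixels above row of fingertips
ft=proj(s2,[T-[0,0,13]])[0][1]
valid=np.zeros(m.shape,bool); valid[int(ft)+1:]=True
V=valid[bx[1]:bx[3],bx[0]:bx[2]]; M=m[bx[1]:bx[3],bx[0]:bx[2]]
def pos(p): return T+p[0]*u+[0,0,p[1]]+p[4]*n
def cost(p):
    S=sil(s2,pos(p),yaw,p[2],p[3],box=bx); return (np.abs(S-M)*V).sum()/M.sum()+0.001*p[3]**2+0.0005*p[4]**2
x0=np.array([0,-21.5,0,0,0.]);sx=np.vstack([x0]+[x0+d for d in np.diag([4,4,4,2,2])])
q=minimize(cost,x0,method="Nelder-Mead",options=dict(initial_simplex=sx,maxiter=400))
print("dx,dz,ta,tb,dn",q.x.round(2),q.fun)
c=pos(q.x);Mf=frame(yaw,q.x[2],q.x[3]);e=c-118.5*Mf[:,2];print("T",T.round(1),"lens",c.round(1),"end",e.round(1),"end-T",(e-T).round(1))
S=sil(s2,c,yaw,q.x[2],q.x[3],box=bx)
o=b[bx[1]:bx[3],bx[0]:bx[2]].copy();f=5
o=cv2.resize(o,None,fx=f,fy=f,interpolation=cv2.INTER_CUBIC);o2=o.copy()
cs,_=cv2.findContours((cv2.resize(S,None,fx=f,fy=f)>.5).astype(np.uint8),0,2);cv2.drawContours(o2,cs,-1,(0,255,0),1)
cs,_=cv2.findContours((cv2.resize(M.astype(np.float32),None,fx=f,fy=f)>.5).astype(np.uint8),0,2);cv2.drawContours(o2,cs,-1,(0,0,255),1)
cv2.imwrite(sys.argv[1],np.hstack([o,o2])[:600,:800])
E
python3 held.py pics/h1.png
```

```text
p 0.91 px 474 234.8987341772152 140.1350210970464 [233.17077932 132.85390517]
dx,dz,ta,tb,dn [ 2.400e-01 -1.784e+01 -1.000e-02 -3.700e-01  1.300e-01] 0.1285715907533336
T [448.  326.7 285.9] lens [447.9 327.  268.1] end [448.6 327.1 149.6] end-T [   0.6    0.4 -136.3]
```

View pics/h1.png

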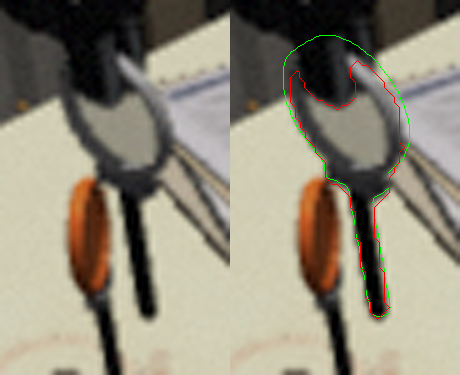

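Call:
{"op": "apply_moves", "data": {
  "series": [
    [0,[0.01,-0.025,0.005],-0.04],
    [0,[0.03,-0.075,0.005],-0.09],
    [0,[0.05,-0.13,0.005],-0.14],
    [0,[0.07,-0.18,0.005],-0.18],
    [0,[0.09,-0.23,0.005],-0.208]
  ]
}}

```text
time: 8.7
tool_pos: [538.3, 95.1, 290.6]
tcp_rot: [-180.0, -0.0, 87.2]
ft_force: [0.2, 0.4, -1.3]
finger_gap: 7.8
```

Call:
{"op": "apply_moves", "data": {
  "series": [
    [0,[0.01,-0.03,0],0],
    [0,[0.015,-0.04,0],0],
    [0,[0.015,-0.04,0],0],
    [0,[0.015,-0.04,0],0]
  ]
}}

```text
time: 9.2
tool_pos: [553.0, 56.2, 290.5]
tcp_rot: [-180.0, -0.0, 87.3]
ft_force: [-0.6, 0.9, 0.0]
finger_gap: 7.8
```

```bash
python3 held.py pics/h2.png
python3 - <<'E'
from h import *
s=optics.snapshot("wrist");a=s["color"];cv2.imwrite("pics/w7.png",a)
st=sense();print(st["time"],st["tool_pos"],st["tcp_rot"],st["ft_force"],st["finger_gap"])
E
```

```text
p 0.79 px 593 352.6509274873524 164.16526138279932 [352.44372204 156.65491926]
dx,dz,ta,tb,dn [  0.24 -18.71  -0.09  -0.14  -0.23] 0.12852528080542006
T [553.   56.3 290.6] lens [553.2  56.6 271.9] end [553.5  56.7 153.4] end-T [   0.5    0.4 -137.2]
9.4 [553.09133509  56.04340769 290.73269978] [ 1.79996946e+02 -1.59266557e-02  8.73073053e+01] [ 0.53471656  0.10978478 -1.0309563 ] 7.667292081271934
```

View pics/h2.png

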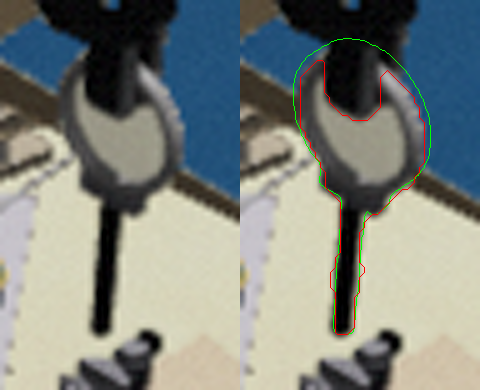

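View pics/w7.png

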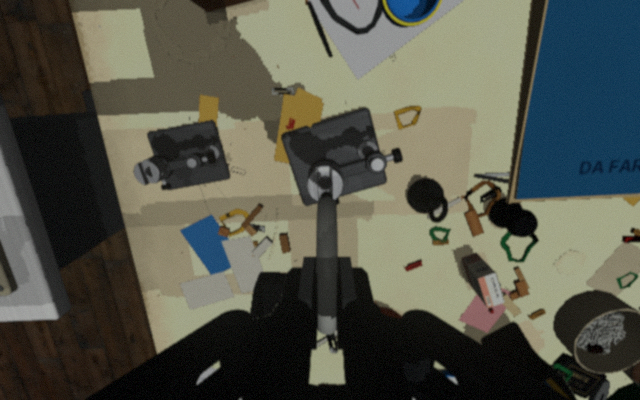

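Run:
```python
from h import *
s=optics.snapshot("scene");b=s["color"]
x0,y0=320,150;f=8
o=cv2.resize(b[y0:y0+70,x0:x0+70],None,fx=f,fy=f,interpolation=cv2.INTER_CUBIC);o2=o.copy()
A=np.linspace(0,2*np.pi,60)
def circ(c,rad,col):
    P=np.c_[c[0]+rad*np.cos(A),c[1]+rad*np.sin(A),np.full(60,c[2])]
    uv=((proj(s,P)-[x0,y0]+.5)*f).astype(np.int32);cv2.polylines(o2,[uv.reshape(-1,1,2)],True,col,1)
circ((552.6,58.7,122),16.5,(0,255,0));circ((552.6,58.7,112),6.5,(0,0,255))
T=sense()["tool_pos"]
for dz in (-137,-140): circ((T[0],T[1],T[2]+dz),5,(255,0,255))
# slot lines
d=np.array([np.cos(np.radians(87.3)),np.sin(np.radians(87.3)),0]);n=np.array([-d[1],d[0],0]);c=np.array([552.6,58.7,122])
for k in (-6.5,6.5):
    P=[c+k*n-15*d,c+k*n+15*d];uv=((proj(s,P)-[x0,y0]+.5)*f).astype(int);cv2.line(o2,tuple(map(int,uv[0])),tuple(map(int,uv[1])),(0,255,255),1)
o=np.hstack([o,o2]);o=cv2.resize(o,(800,400));cv2.imwrite("pics/c1.png",o)
```

View pics/c1.png

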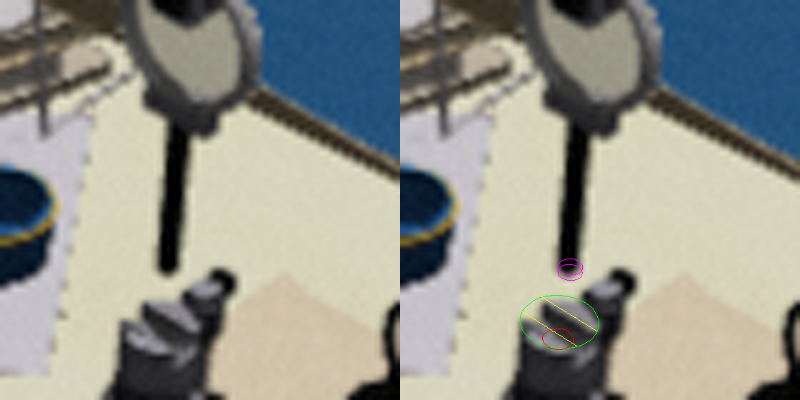

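Call:
{"op": "apply_moves", "data": {
  "grip_force": 20,
  "series": [
    [0,[-0.0009,0.0022,-0.01],0],
    [0,[-0.0009,0.0022,-0.02],0],
    [0,[-0.0009,0.0022,-0.028],0],
    [0,[-0.0009,0.0022,-0.028],0],
    [0,[-0.0009,0.0022,-0.028],0]
  ]
}}

```text
time: 10.07
tool_pos: [552.3, 58.0, 262.9]
tcp_rot: [180.0, -0.0, 87.3]
ft_force: [0.0, -0.0, -1.3]
finger_gap: 8.1
```

```bash
cat > ov.py <<'E'
from h import *
import sys
s=optics.snapshot("scene");b=s["color"]
x0,y0=320,160;f=8
o=cv2.resize(b[y0:y0+70,x0:x0+70],None,fx=f,fy=f,interpolation=cv2.INTER_CUBIC)
sw=optics.snapshot("wrist");a=sw["color"]
st=sense();print(st["time"],st["tool_pos"].round(2),st["tcp_rot"].round(2),st["ft_force"].round(2),st["wrist_torque"].round(3))
cv2.imwrite(sys.argv[1],np.hstack([cv2.resize(o,(400,400)),cv2.resize(a[130:330,220:420],(400,400),interpolation=cv2.INTER_CUBIC)]))
E
python3 ov.py pics/c2.png
```

```text
10.175 [552.5  58.  263.2] [ 1.7995e+02 -1.0000e-02  8.7290e+01] [ 0.16  0.66 -0.58] [-0.038 -0.005 -0.043]
```

View pics/c2.png

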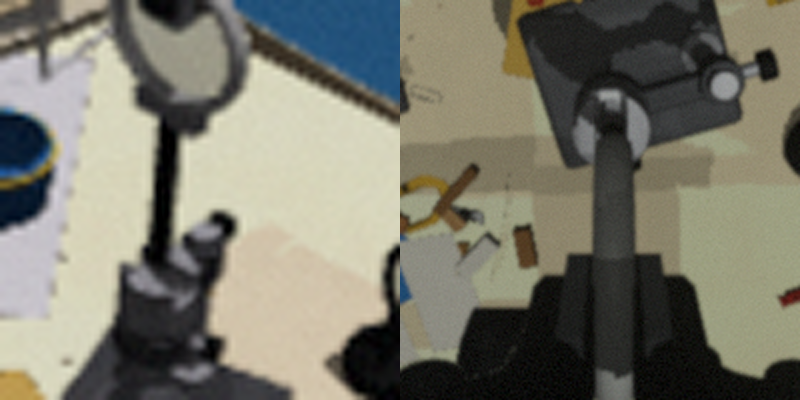

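Call:
{"op": "apply_moves", "data": {
  "series": [
    [0,[-0.0002,0.0004,-0.004],0],
    [0,[-0.0002,0.0004,-0.008],0],
    [0,[-0.0002,0.0004,-0.008],0]
  ]
}}

```text
time: 10.55
tool_pos: [552.0, 58.4, 254.6]
tcp_rot: [-180.0, -0.0, 87.3]
ft_force: [-0.5, -0.2, -1.8]
finger_gap: 7.8
```

Call:
{"op": "apply_moves", "data": {
  "series": [
    [0,[0,0,-0.0015],0],
    [0,[0,0,-0.0025],0],
    [0,[0,0,-0.0025],0]
  ]
}}

```text
time: 10.92
tool_pos: [551.9, 58.4, 252.0]
tcp_rot: [-180.0, -0.0, 87.3]
ft_force: [-0.0, -0.3, -0.9]
finger_gap: 7.8
```

Call:
{"op": "apply_moves", "data": {
  "series": [
    [0,[0,0,-0.001],0],
    [0,[0,0,-0.002],0],
    [0,[0,0,-0.002],0]
  ]
}}

```text
time: 11.3
tool_pos: [551.9, 58.4, 249.9]
tcp_rot: [-180.0, -0.0, 87.3]
ft_force: [0.8, -0.3, -1.6]
finger_gap: 7.9
```

No contact at the slot floor yet; continuing in small steps.

Call:
{"op": "apply_moves", "data": {
  "series": [
    [0,[0,0,-0.001],0],
    [0,[0,0,-0.002],0],
    [0,[0,0,-0.002],0]
  ]
}}

```text
time: 11.68
tool_pos: [551.8, 58.4, 247.7]
tcp_rot: [-180.0, -0.0, 87.3]
ft_force: [-0.2, 0.0, -1.5]
finger_gap: 8.0
```

Call:
{"op": "apply_moves", "data": {
  "series": [
    [0,[0,0,-0.001],0],
    [0,[0,0,-0.002],0],
    [0,[0,0,-0.003],0]
  ]
}}

```text
time: 12.05
tool_pos: [551.8, 58.4, 244.6]
tcp_rot: [-180.0, -0.0, 87.3]
ft_force: [0.5, 0.1, -2.1]
finger_gap: 7.9
```

Call:
{"op": "apply_moves", "data": {
  "series": [
    [0,[0,0,-0.0015],0],
    [0,[0,0,-0.003],0],
    [0,[0,0,-0.004],0]
  ]
}}

```text
time: 12.42
tool_pos: [551.7, 58.4, 240.4]
tcp_rot: [-179.9, -0.0, 87.3]
ft_force: [0.3, 0.5, -1.9]
finger_gap: 8.0
```

```bash
python3 ov.py pics/c3.png
```

```text
12.525 [551.73  58.4  240.44] [-1.7994e+02 -1.0000e-02  8.7290e+01] [-0.48 -0.56 -1.  ] [-0.057 -0.017  0.008]
```

View pics/c3.png

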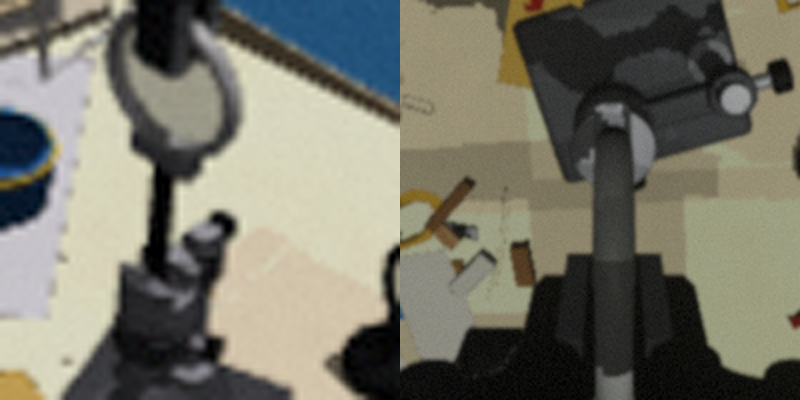

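Call:
{"op": "apply_moves", "data": {
  "series": [
    [0,[0.0005,0,-0.003],0],
    [0,[0.0005,0,-0.006],0],
    [0,[0.0005,0,-0.009],0]
  ]
}}

```text
time: 12.9
tool_pos: [552.1, 58.4, 231.1]
tcp_rot: [-179.9, -0.0, 87.3]
ft_force: [-0.0, -0.1, -1.1]
finger_gap: 7.9
```

Call:
{"op": "apply_moves", "data": {
  "series": [
    [0,[0.0003,0,-0.003],0],
    [0,[0.0003,0,-0.006],0],
    [0,[0.0003,0,-0.009],0]
  ]
}}

```text
time: 13.28
tool_pos: [552.4, 58.4, 221.9]
tcp_rot: [-179.9, -0.0, 87.3]
ft_force: [0.0, -0.0, -0.9]
finger_gap: 7.7
```

Call:
{"op": "apply_moves", "data": {
  "series": [
    [0,[0.0001,0,-0.003],0],
    [0,[0.0001,0,-0.006],0],
    [0,[0.0001,0,-0.009],0]
  ]
}}

```text
time: 13.65
tool_pos: [552.5, 58.4, 212.6]
tcp_rot: [-179.9, -0.0, 87.3]
ft_force: [-0.8, -0.3, -0.1]
finger_gap: 7.9
```

Call:
{"op": "apply_moves", "data": {
  "series": [
    [0,[-0.0002,0,-0.003],0],
    [0,[-0.0002,0,-0.006],0],
    [0,[-0.0002,0,-0.009],0]
  ]
}}

```text
time: 14.02
tool_pos: [552.3, 58.4, 203.4]
tcp_rot: [-179.9, -0.0, 87.3]
ft_force: [0.1, 0.4, -0.2]
finger_gap: 7.8
```

Call:
{"op": "apply_moves", "data": {
  "series": [
    [0,[0,0,-0.003],0],
    [0,[0,0,-0.006],0],
    [0,[0,0,-0.009],0]
  ]
}}

```text
time: 14.4
tool_pos: [552.3, 58.4, 194.2]
tcp_rot: [-179.9, -0.0, 87.3]
ft_force: [-0.1, -0.8, -0.9]
finger_gap: 8.1
```

```bash
python3 ov.py pics/c4.png
```

```text
14.5 [552.05  58.39 193.89] [-1.7988e+02 -1.0000e-02  8.7280e+01] [-0.65  0.37 -1.31] [-0.005 -0.045 -0.037]
```

View pics/c4.png

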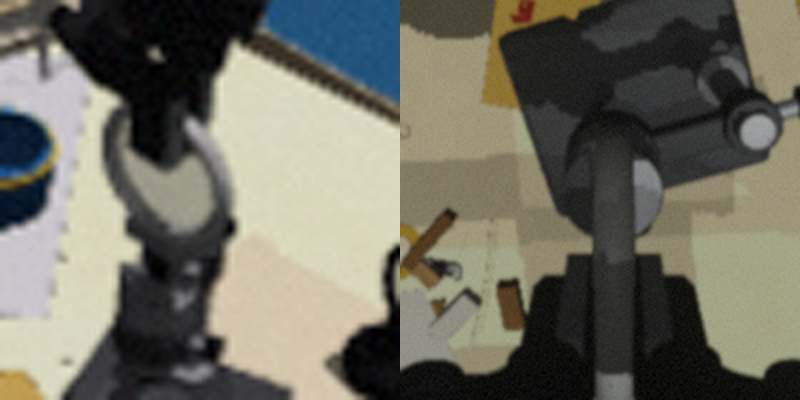

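Call:
{"op": "apply_moves", "data": {
  "series": [
    [0,[0.0002,0,-0.003],0],
    [0,[0.0002,0,-0.005],0],
    [0,[0.0002,0,-0.006],0]
  ]
}}

```text
time: 14.88
tool_pos: [552.2, 58.4, 187.7]
tcp_rot: [-179.9, -0.0, 87.3]
ft_force: [0.0, 0.4, -1.1]
finger_gap: 7.9
```

Call:
{"op": "apply_moves", "data": {
  "series": [
    [0,[0,0,-0.001],0],
    [0,[0,0,-0.002],0]
  ]
}}

```text
time: 15.12
tool_pos: [552.2, 58.4, 185.7]
tcp_rot: [-179.9, -0.0, 87.3]
ft_force: [-0.0, -0.3, -0.3]
finger_gap: 8.0
```

Call:
{"op": "apply_moves", "data": {
  "series": [
    [0,[0,0,-0.001],0],
    [0,[0,0,-0.002],0]
  ]
}}

```text
time: 15.38
tool_pos: [552.2, 58.4, 183.7]
tcp_rot: [-179.9, -0.0, 87.3]
ft_force: [0.8, 0.5, -0.7]
finger_gap: 8.0
```

Call:
{"op": "apply_moves", "data": {
  "series": [
    [0,[0,0,-0.001],0],
    [0,[0,0,-0.002],0]
  ]
}}

```text
time: 15.62
tool_pos: [552.2, 58.4, 181.6]
tcp_rot: [-179.9, -0.0, 87.3]
ft_force: [-0.0, -0.3, -0.9]
finger_gap: 8.0
```

Call:
{"op": "apply_moves", "data": {
  "series": [
    [0,[0,0,-0.001],0],
    [0,[0,0,-0.002],0]
  ]
}}

```text
time: 15.88
tool_pos: [552.2, 58.4, 179.5]
tcp_rot: [-179.9, -0.0, 87.3]
ft_force: [-0.8, -1.1, -0.9]
finger_gap: 7.8
```

Call:
{"op": "apply_moves", "data": {
  "series": [
    [0,[0,0,-0.001],0],
    [0,[0,0,-0.002],0]
  ]
}}

```text
time: 16.12
tool_pos: [552.2, 58.4, 177.4]
tcp_rot: [-179.9, -0.0, 87.3]
ft_force: [-1.3, -0.5, -1.9]
finger_gap: 8.0
```

Call:
{"op": "apply_moves", "data": {
  "series": [
    [0,[0,0,-0.001],0],
    [0,[0,0,-0.0015],0]
  ]
}}

```text
time: 16.38
tool_pos: [552.2, 58.4, 175.8]
tcp_rot: [-179.9, -0.0, 87.3]
ft_force: [0.5, -0.8, -1.5]
finger_gap: 7.9
```

```bash
python3 ov.py pics/c5.png
```

```text
16.475 [552.18  58.41 175.85] [-1.7986e+02 -1.0000e-02  8.7280e+01] [-0.29  0.67 -0.69] [0.049 0.022 0.069]
```

View pics/c5.png

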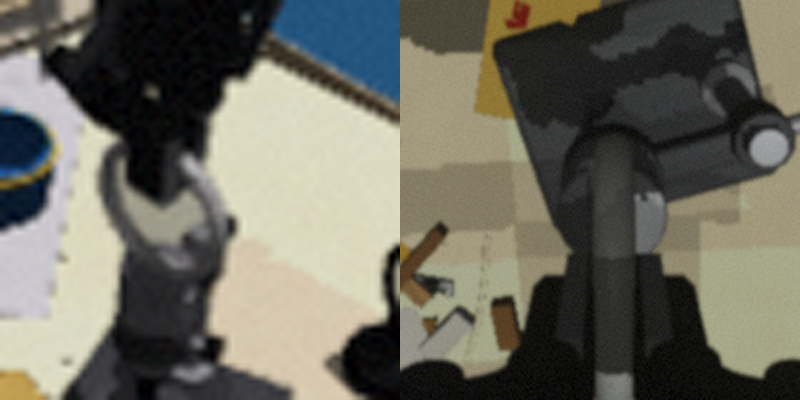

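Call:
{"op": "apply_moves", "data": {
  "series": [
    [0,[0,0,-0.0005],0],
    [0,[0,0,-0.001],0]
  ]
}}

```text
time: 16.73
tool_pos: [552.2, 58.4, 174.9]
tcp_rot: [-179.9, -0.0, 87.3]
ft_force: [0.3, -0.9, -0.5]
finger_gap: 7.9
```

Call:
{"op": "apply_moves", "data": {
  "series": [
    [0,[0,0,-0.0005],0],
    [0,[0,0,-0.001],0]
  ]
}}

```text
time: 16.98
tool_pos: [552.3, 58.4, 174.0]
tcp_rot: [-179.9, -0.0, 87.3]
ft_force: [-0.2, -0.2, 0.9]
finger_gap: 7.9
```

Call:
{"op": "apply_moves", "data": {
  "series": [
    [0,[0,0,-0.0005],0],
    [0,[0,0,-0.0007],0]
  ]
}}

```text
time: 17.23
tool_pos: [552.7, 58.4, 174.0]
tcp_rot: [-180.0, -0.0, 87.3]
ft_force: [-0.4, -0.2, 4.2]
finger_gap: 8.0
```

Call:
{"op": "apply_moves", "data": {
  "series": [
    [0,[0,0,-0.0005],0],
    [0,[0,0,-0.0007],0]
  ]
}}

```text
time: 17.48
tool_pos: [553.1, 58.4, 174.0]
tcp_rot: [180.0, -0.0, 87.3]
ft_force: [-1.3, -0.1, 6.5]
finger_gap: 8.0
```

Call:
{"op": "apply_moves", "data": {
  "series": [
    [0,[-0.0006,0,0.0005],0],
    [0,[-0.0006,0,0.0005],0]
  ]
}}

```text
time: 17.73
tool_pos: [552.3, 58.4, 174.0]
tcp_rot: [-180.0, -0.0, 87.3]
ft_force: [-0.4, 0.8, 0.6]
finger_gap: 7.8
```

Call:
{"op": "apply_moves", "data": {
  "series": [
    [0.15,[0,0,0],0],
    [0.25,[0,0,0],0],
    [0.35,[0,0,0],0],
    [0.5,[0,0,0],0]
  ]
}}

```text
time: 18.23
tool_pos: [552.3, 58.4, 174.0]
tcp_rot: [-180.0, -0.0, 87.3]
ft_force: [0.4, 0.5, -0.2]
finger_gap: 42.8
```

```bash
python3 ov.py pics/c6.png
```

```text
18.325 [552.28  58.4  174.05] [-1.7998e+02 -1.0000e-02  8.7290e+01] [0.06 0.28 0.03] [-0.034 -0.007 -0.003]
```

View pics/c6.png

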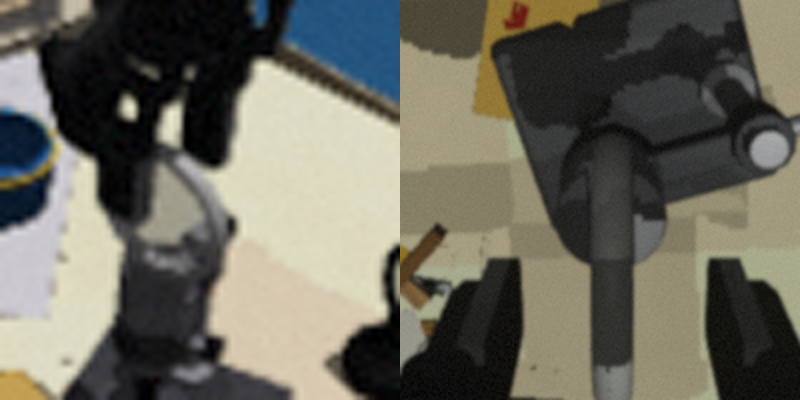

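Released and standing. I'll retreat straight up and look.

Call:
{"op": "apply_moves", "data": {
  "series": [
    [0.6,[0,0,0.005],0],
    [0.6,[0,0,0.03],0],
    [0.6,[0,0,0.06],0],
    [0.6,[0,0,0.1],0],
    [0.6,[0,0,0.13],0]
  ]
}}

```text
time: 18.95
tool_pos: [552.6, 58.4, 306.5]
tcp_rot: [179.9, -0.0, 87.3]
ft_force: [0.9, 0.3, -0.4]
finger_gap: 51.2
```

Call:
{"op": "apply_moves", "data": {
  "series": [
    [0.6,[0,-0.04,0.02],0],
    [0.6,[0,-0.08,0.02],0],
    [0.6,[0,-0.08,0.02],0],
    [0.6,[0,-0.08,0.02],0]
  ]
}}

```text
time: 19.45
tool_pos: [552.5, -21.3, 326.6]
tcp_rot: [179.9, -0.0, 87.3]
ft_force: [0.1, -0.4, 0.1]
finger_gap: 51.3
```

```bash
python3 ov.py pics/c7.png
python3 - <<'E'
from fit import *
for n in ("scene","wrist"):
    s=optics.snapshot(n)
    if n=="wrist": cv2.imwrite("pics/w8.png",s["color"])
    near=(552.6,58.7,145);uv=proj(s,[near])[0]
    L=spotter.masks_of(s,"magnifier")
    if not L: print(n,"none");continue
    m=min(L,key=lambda d:np.hypot(*(np.argwhere(d["mask"]).mean(0)[::-1]-uv)))["mask"]
    ys,xs=np.where(m);b=(xs.min()-15,ys.min()-15,xs.max()+15,ys.max()+15)
    for h,nm in ((152.5,"seated"),(162.5,"10 high")):
        def cost(p): return np.abs(sil(s,np.array([p[0],p[1],h]),p[2],p[3],p[4],box=b,zmin=112)-m[b[1]:b[3],b[0]:b[2]]).sum()/m.sum()+0.001*(((p[:2]-[552.6,58.7])/2)**2).sum()
        x0=np.array([552.6,58.7,87,0,0.]);q=minimize(cost,x0,method="Nelder-Mead",options=dict(initial_simplex=np.vstack([x0]+[x0+d for d in np.diag([3,3,5,3,3])]),maxiter=300))
        print(n,nm,q.x.round(1),round(q.fun,3))
s=optics.snapshot("top")
for q in ["seal_stamp","ink_pot","orange_tape"]: print(q,[(round(d["p"],2),w(s,d["xyz"]).round(0).tolist()) for d in spotter.search_frame(s,q)])
E
```

```text
19.55 [552.53 -20.7  326.38] [ 1.7992e+02 -4.0000e-02  8.7340e+01] [ 0.39  0.32 -0.51] [ 0.011 -0.063  0.018]
scene seated [ 5.535e+02  6.240e+01  8.940e+01 -1.000e-01 -1.120e+01] 0.23
scene 10 high [545.3  58.7  89.7   9.4 -12.4] 0.303
wrist seated [5.528e+02 5.900e+01 8.710e+01 1.200e+00 5.000e-01] 0.135
wrist 10 high [552.7  57.8  87.2   1.2   0.6] 0.18
seal_stamp [(0.65, [672.0, 10.0, 17.0])]
ink_pot [(0.53, [652.0, 236.0, 12.0])]
orange_tape [(0.19, [655.0, 234.0, 11.0])]
```

View pics/c7.png

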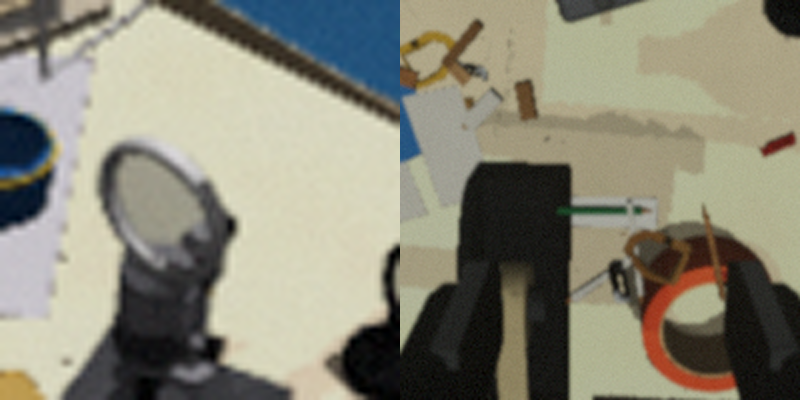

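View pics/w8.png

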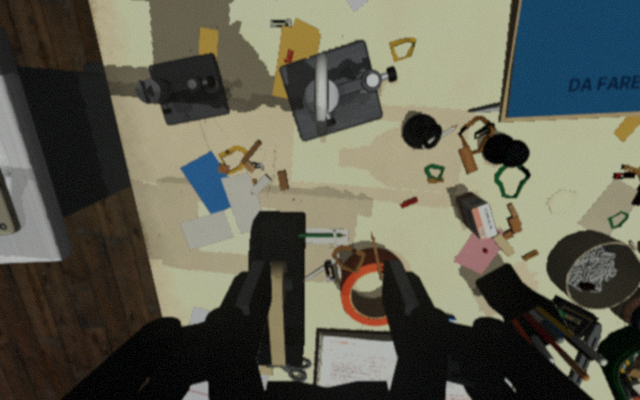

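Run:
```python
from fit import *
s=optics.snapshot("scene");b=s["color"];f=8
x0,y0=325,160
out=[]
for h,tb in ((152.5,0),(162.5,0)):
    o=cv2.resize(b[y0:y0+50,x0:x0+50],None,fx=f,fy=f,interpolation=cv2.INTER_CUBIC)
    S=sil(s,np.array([552.5,58.6,h]),87.3,0,tb,box=(x0,y0,x0+50,y0+50),zmin=112)
    cs,_=cv2.findContours((cv2.resize(S,None,fx=f,fy=f)>.5).astype(np.uint8),0,2);cv2.drawContours(o,cs,-1,(0,255,0),1);out.append(o)
cv2.imwrite("pics/c8.png",np.hstack(out))
```

```text
(no output)
```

View pics/c8.png

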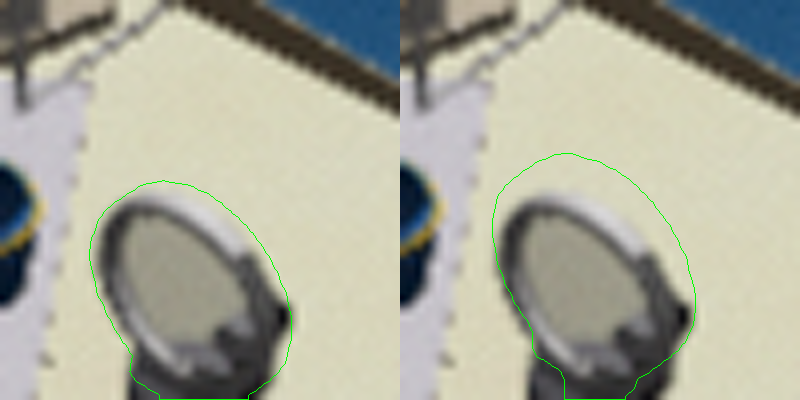

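Run:
```python
from fit import *
s=optics.snapshot("wrist");b=s["color"];f=6
x0,y0=285,40;W,H=66,100
out=[cv2.resize(b[y0:y0+H,x0:x0+W],None,fx=f,fy=f,interpolation=cv2.INTER_CUBIC)]
o=out[0].copy()
S=sil(s,np.array([552.5,58.6,152.5]),87.3,0,0,box=(x0,y0,x0+W,y0+H),zmin=112)
cs,_=cv2.findContours((cv2.resize(S,None,fx=f,fy=f)>.5).astype(np.uint8),0,2);cv2.drawContours(o,cs,-1,(0,255,0),1);out.append(o)
cv2.imwrite("pics/c9.png",np.hstack(out))
```

```text
(no output)
```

View pics/c9.png

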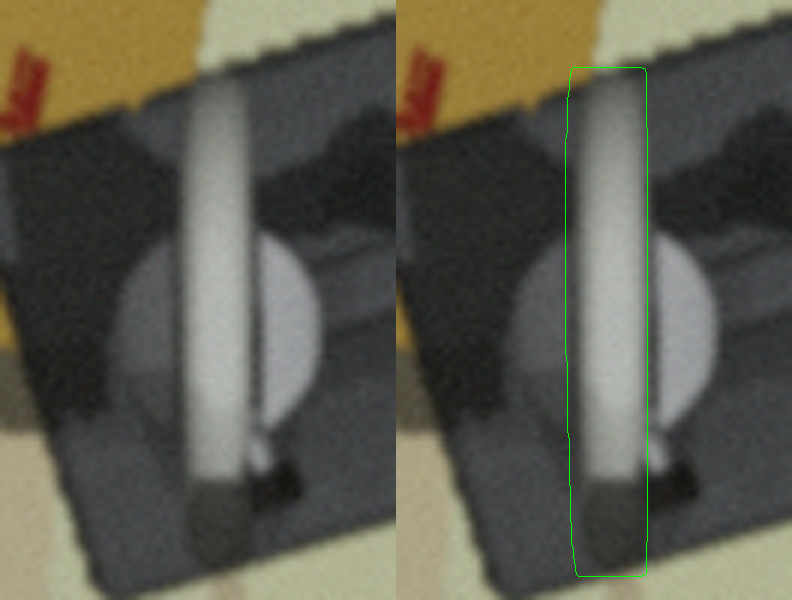

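Run:
```python
from h import *
st=sense();print(st["time"],st["qd"].round(2)); print(hand_in())
```

```text
20.05 [-0.13 -0.05 -0.06 -0.03  0.03 -0.03]
the job is handed in; nothing more can be done
None
```

The magnifier is standing by itself in the larger stand, handle down through the collar with its cross-bar down in the slot. I handed in at about 20 s of the 64 s; the verdict is not reported.

**What I did:**
- **Slot direction:** I measured the slot by eye with the wrist camera, at about 87° in the world frame (about 17° off the stand's own y axis). I pinched the top of the lens rim and lifted it out. I lined it up before lowering, so no turning by feel was needed.
- **Lowering:** It went down freely until contact at TCP z = 174 mm, which puts the bar's underside at about 112 mm, the slot floor. Resting on the collar top would have stopped it about 10 mm higher.
- **Force:** The highest reading, taken at the end of each move, was about 6.5 N, against the 25 N limit. I eased off, opened the gripper, went straight up and then moved aside.

**Last checks:**
- **Wrist camera, from almost overhead:** The lens stands edge-on and centred between the collar's cheeks. The fit gives a tilt of about 1° and agrees better with the seated height than with 10 mm too high.
- **Scene camera (disagreed):** Its outline fit reported an 11° lean and fitted poorly. I put it down to the rim being slightly smaller than my model, since the bore's clearance allows only about 3°. I did not resolve it any other way.
- **Bystanders:** The stamp and ink pot were within about 4 mm of their first readings. The tape was not reliably detected in the last top view. It showed in the wrist picture, and the arm never went near it at low height.

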